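Hang the screw caddy on the French cleat and tug it to check

ROBOT

A 7-joint arm with a two-finger parallel gripper is mounted at the origin on the work surface. World frame = base frame: x ahead of the robot, y to its left, z up, the work surface at z = 0. Lengths are in mm, angles in rad, forces in N, time in s.
With the tool pointing down it reaches from about 400 to 875 mm from the base axis. Payload 4.4 kg.
Tool frame: the origin (TCP) lies at the very end of the fingers, on their centre line; the grasp point (between the pads) lies 19 mm behind it; z points along the fingers, y is the line along which they close (so a half turn about z gives the same grasp; the last joint's range is limited). The gripper opens to 85 mm and grips with 20 to 120 N. Pads are 22 mm wide; open, the fingers measure 114 mm over their backs; the gripper's body (76 mm by 85 mm) begins 54 mm behind the grasp point. The pads swing forward as they close: fully open they stand 13 mm farther back than shut.
Start: joints at [-1.35, 0.628, 0.038, 1.517, -0.027, 0.996, -0.02], TCP at [183.85, 623.472, 231.313] pointing down, gripper open.
Joint ranges: [-3.06, 3.06], [-0.37, 2.12], [-1.25, 1.32], [0.18, 2.47], [-1.1, 4.24], [0.23, 1.98], [-2.94, 2.94]. Speed limits (rad/s): [2.57, 2.57, 3.14, 3.14, 3.14, 3.14, 3.14].

INTERFACE

Orientations are given as [roll, pitch, yaw] about the fixed x, y, z axes, in that order (R = Rz(yaw) Ry(pitch) Rx(roll)).
In Python, from cell import read_state, get_image, camera_info, finish_job gives the robot as it stands.
- The arm moves only by the tool play_rows, never from a script. Its argument "deltas" is one flat list of numbers, 7 for each row, row after row: the shift along the tool's x, y, z in mm, then the turn, a rotation vector about the tool's x, y, z in rad, then the opening, from 0 (shut) to 1 (fully open). In form: [dx, dy, dz, ax, ay, az, grip, dx, dy, dz, ax, ay, az, grip, ...]. A call has 1 to 10 rows; each row is the pose to reach, as a shift and turn from the pose commanded when the call began, along the tool's axes at that moment; what a row does not reach only later rows make up. A row lasts 1/8 s, in which the tool goes at most 62.5 mm and 10.7 degrees, less where a joint would pass 70% of its speed; a pose out of reach is approached as far as the arm can. A call with a gripper value outside its range is refused whole. The fingers move at their own pace and stop on an object; the grip force is fixed at half the most. Time passes only in rows, so rows that repeat a pose let the fingers close. It gives the time, the measured TCP pose, the force, the opening and the grip force at its end, in the units of the state.
- read_state(): the state, without advancing time (a new reading comes with each control period).
- get_image(name): name is "scene" or "top" or "wrist"; returns the picture (400x640x3 uint8, red, green, blue); there is no depth.
- camera_info(name): a dict with "fx", "fy", "cx", "cy" (pixels), "distortion" ([k1, k2, p1, p2, k3] as OpenCV has them; the pictures are not rectified), "T" (4x4, takes a point from camera to world coordinates). Camera axes: x right, y down, z forward; pixel columns grow to the right and rows downward; lengths in mm; the calibration is good to about 2 mm. A picture is of the moment at which its call begins: read the wrist's pose just before it. camera_info takes no time and is no camera call; for the wrist camera it gives the pose at the moment of the call.
- finish_job(): hands the job in; it is judged then, once.
The state is a dict: "clock": time; "qpos": joint angles; "qd": joint speeds; "tau": joint torques, N m; "eef_pos": TCP position; "tool_rot": TCP orientation; "force": force on the tool from outside, world axes, zero at the start; "torque": the same for the moment, N m; "width": finger opening in mm; "gripper_force": force on a finger pad.
Only numpy, scipy, OpenCV 4.12 (cv2) and the standard library are available. Lean on these libraries where they do the work, as an engineer would, in place of code of your own. Each camera call takes 0.05 s, during which the arm holds its last target. There are 200 camera calls.

TASK

Pick the wooden screw caddy up by its hand bar, keep it upright, hang it on the upper cleat of the tool board and slide it along the cleat until it butts against the screwdriver rack. There, still gripping the hand bar, tug it down gently with about a kilogram's pull for a moment, so that you know it is fully home on the cleat, then let go and leave it hanging. Do not ram it against the cleat, the board or the rack, and leave the other things where they are.

Things in the scene. Friction and masses are not known exactly. Their poses are not given: they have to be found in the camera images.
- caddy: Loose plywood and pine caddy, 0.3 to 0.6 kg, 110 wide (y), 110 deep (x), 130 high, standing on the bench. Origin: centre of its underside, z up, rear (its +x) face at x=+55 mm. On the rear, below the back board's top edge, is a hanging cleat 18 mm thick: its underside is cut at 45 degrees, lowest at the rear face (85 mm above the underside). A strip as thick, 20 mm high, is under it at the foot.
- caddy_grip (a point): Point in the caddy's hand bar over its centre of mass, at x=-5, z=116 mm in the caddy's frame. The bar is the top of the caddy's middle divider: 15 mm thick (y), 72 mm long (x=-47 to +25), 28 mm high, its top at z=130; a hand slot is under it. Free on both sides down to z=65. To be pinched from above across its 15 mm. Axes as the caddy's.
- board: Fixed dark upright tool board, 460 long (y), 275 high, on two posts that hold it 4 to 30 mm above the bench; origin: centre of its lower edge, z up, front face at x=-9 mm, facing -x. Two waxed pine cleats run along it, the lower one below z=100. A caddy fully home on the upper one has the board's yaw and its origin at x=-64, z=132 mm of the board. Contacts are hard.
- upper_cleat: The upper cleat, fixed on the board; origin and axes as the board's. 440 long (y), 17 mm thick, from z=198 to 234 mm; its top is cut at 45 degrees, falling from the outer edge (x=-26, z=234) to the board (x=-9, z=217), a groove that takes the low edge of the caddy's cleat. The caddy goes in over it with its origin at z=150 to 177 mm of the board, then down.
- driver_rack: Screwdriver rack with three black-handled screwdrivers, fixed on the upper cleat near either end of the board. 100 wide (y), 80 deep, from 70 below (blades) to 112 mm above its origin: the centre of its shelf's underside, 145 mm above the board's origin, axes as the board's. A caddy that butts against it has its origin 105 mm from the rack's, along y, towards the board's middle.
- bit_block: Drill-bit block: pine block with five upright steel drill bits, fixed on the upper cleat near the other end of the board, with the same back, width (100 mm, y) and axes as the screwdriver rack; origin: centre of its underside, 145 mm above the board's origin. Not to be bumped.
- drill: Cordless drill, black, about 215 high, 180 long, standing on its battery. Origin: centre of its underside. To be left alone.
- glue: White glue bottle, 60 mm thick, 170 high. Origin: centre of its underside. To be left alone.
- screw_jar: Glass screw jar with dark lid, 64 mm thick, 75 high. Origin: centre of its underside. To be left alone.
- offcut: Pine offcut 160 x 70 x 22 mm lying flat. Origin: centre of its underside. To be left alone.
- tape: Black tape measure 70 x 38 x 66 mm, standing. Origin: centre of its underside. To be left alone.
- try_square: Try square lying flat: dark wooden stock 100 mm, steel blade 150 mm. Origin: centre of the stock's underside. To be left alone.
- mallet: Wooden mallet lying on its side, 270 mm long, head 85 high. Origin: under the shaft, 80 mm from the head's middle. To be left alone.

How it is judged (in metres and radians):
On the way, in this order (a step that is already met when the one before it is completed fails the run):
1. the caddy is lifted clear of the bench (height (world z) of caddy above 0.05 m), for 0.2 s.
2. on the cleat and within 3 mm of the screwdriver rack, the caddy is tugged down by its gripped hand bar: it bears on the upper cleat with 11 to 25 N (its own weight gives under 8) for 0.3 s (z of caddy in the frame of board between 0.126 and 0.138 m and x of caddy in the frame of board between -0.07 and -0.058 m and y of caddy in the frame of driver_rack between -0.108 and 0.108 m and contact force between caddy and upper_cleat between 11 and 25 N and contact force between the fingers and caddy above 1 N and z of the grasp point in the frame of caddy below 0.142 m), for 0.3 s.
At the end, for the whole second after the job is handed in: The caddy hangs released and still on the upper cleat, fully home (height and distance from the board within 3 mm, upright and square to the board within 3 degrees), with less than 3 mm between it and the screwdriver rack (z of caddy in the frame of board between 0.129 and 0.135 m and x of caddy in the frame of board between -0.067 and -0.061 m and y of caddy in the frame of driver_rack between -0.108 and 0.108 m and angle between caddy's own z axis and vertical below 0.05 rad and angle between the x axis of caddy and the x axis of board, either way round below 0.05 rad and linear speed of caddy below 0.02 m/s and contact force between the fingers and caddy below 0.1 N); the robot touches nothing.
It fails at once if the caddy bears on the upper cleat with more than 32 N (contact force between caddy and upper_cleat above 32 N).
It fails at once if the caddy is pushed against the screwdriver rack with more than 20 N (contact force between caddy and driver_rack above 20 N).
It fails at once if the caddy is pushed against the drill-bit block with more than 20 N (contact force between caddy and bit_block above 20 N).
It fails at once if the caddy is tipped by more than 35 degrees (angle between caddy's own z axis and vertical above 0.61 rad).
It fails at once if another thing on the bench is moved by more than 30 mm (distance of any of drill, glue, screw_jar, offcut, tape, try_square, mallet from where it was at the start of the episode above 0.03 m).
It also fails if it takes over 67 s, if anything falls off the work surface, if the arm or the gripper's body presses on something with over 40 N, if the wrist force passes 120 N, or if a joint passes its speed limit or range.

## Working session

There is one attempt and no reset: what is moved stays moved. The work goes in short steps, Python scripts to look and compute and a tool call to move; the robot and the scene stay as the last step left them, time stands still between calls to the robot, and variables do not carry over. Pictures are saved under pics/ and viewed, at most 10 in all, crops included, and the job is handed in when it is done.

Besides the shell and the picture viewer there is one more tool, called in YAML: its name, and indented under it one key for each argument. play_rows: Moves the arm, as the interface text tells. Its arguments: {"type":"object","properties":{"deltas":{"type":"array"}},"required":["deltas"]}

```bash
mkdir -p pics; ls; cat > h.py <<'E'
import numpy as np, cv2
from cell import *
from scipy.spatial.transform import Rotation as R
def ray(ci,uv):
    K=np.array([[ci['fx'],0,ci['cx']],[0,ci['fy'],ci['cy']],[0,0,1.]])
    p=cv2.undistortPoints(np.array(uv,float).reshape(-1,1,2),K,np.array(ci['distortion'],float)).reshape(-1,2)
    T=np.array(ci['T']);d=np.c_[p,np.ones(len(p))]@T[:3,:3].T
    return T[:3,3],d
def onz(ci,uv,z):
    o,d=ray(ci,uv);return o+d*((z-o[2])/d[:,2])[:,None]
def proj(ci,P):
    K=np.array([[ci['fx'],0,ci['cx']],[0,ci['fy'],ci['cy']],[0,0,1.]])
    T=np.linalg.inv(np.array(ci['T']))
    return cv2.projectPoints(np.array(P,float).reshape(-1,1,3),cv2.Rodrigues(T[:3,:3])[0],T[:3,3],K,np.array(ci['distortion'],float))[0].reshape(-1,2)
def tri(c1,u1,c2,u2):
    o1,d1=ray(c1,[u1]);o2,d2=ray(c2,[u2]);A=np.c_[d1[0],-d2[0]]
    s=np.linalg.lstsq(A,o2-o1,rcond=None)[0];a=o1+s[0]*d1[0];b=o2+s[1]*d2[0]
    return (a+b)/2,np.linalg.norm(a-b)
def snap(n,f):
    ci=camera_info(n);im=get_image(n);cv2.imwrite('pics/'+f,im[:,:,::-1]);return ci,im
E
python3 - <<'E'
from h import *
for n in ['scene','top','wrist']:
    ci,im=snap(n,n+'1.png');print(n,ci['fx'],ci['cx'],ci['cy'],ci['distortion'],np.round(ci['T'],3).tolist())
s=read_state();print(s)
E
```

```text
pics
scene 388.37980072764645 315.506804251781 203.09056050205203 [0.01195617 0.         0.         0.         0.        ] [[-0.535, 0.476, -0.698, 1186.282], [0.845, 0.319, -0.43, 351.78], [0.017, -0.82, -0.573, 655.324], [0.0, 0.0, 0.0, 1.0]]
top 496.43579603378595 317.8246161825306 207.73830804452766 [-0.01441621  0.          0.          0.          0.        ] [[0.006, -0.996, 0.09, 408.97], [-1.0, -0.005, 0.008, -51.656], [-0.008, -0.09, -0.996, 1356.128], [0.0, 0.0, 0.0, 1.0]]
wrist 347.29528990560243 314.3228513391829 202.6866875394339 [-0.0484415  0.         0.         0.         0.       ] [[0.283, 0.926, 0.252, 121.211], [0.959, -0.273, -0.076, 642.985], [-0.002, 0.263, -0.965, 372.974], [0.0, 0.0, 0.0, 1.0]]
{'clock': 0.15, 'qpos': array([-1.34977506,  0.62914735,  0.0384329 ,  1.51810077, -0.02700354,
        0.99632352, -0.01998103]), 'qd': array([-0.00021231, -0.00115242,  0.00067616, -0.00310514,  0.00137204,
       -0.00058898, -0.00179836]), 'tau': array([ 2.10092119e-03, -5.63798404e+01,  1.22774273e+00, -1.93652737e+01,
        1.10520684e-02,  7.39056151e-03,  1.76748676e-05]), 'eef_pos': array([183.71493317, 623.01310457, 230.60320015]), 'tool_rot': array([-3.14013077e+00, -4.99542461e-06,  2.85480181e+00]), 'force': array([ 0.34036784, -0.20470821,  0.31152793]), 'torque': array([-0.02949354,  0.03271774,  0.00204674]), 'gripper_force': 0.0, 'width': 85.33850852809924}
```

View pics/scene1.png

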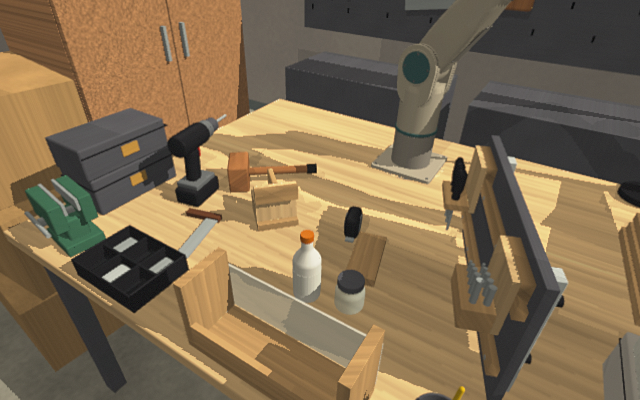

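View pics/top1.png

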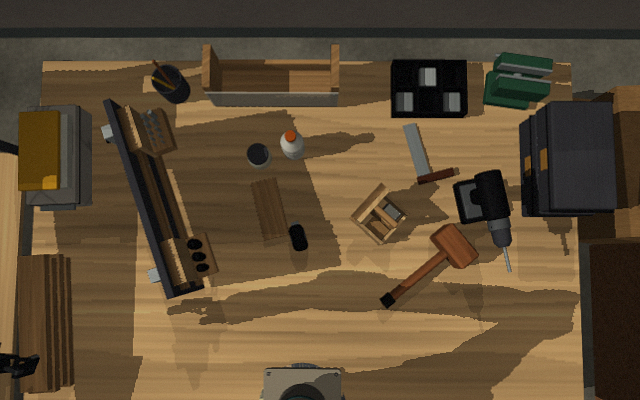

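Scene: caddy at (275,205), board at the right with the screwdriver rack at its near-robot end and the bit block at the far end. Top: caddy (380,213), board from (108,100) to (180,297), rack about (195,255). I'll zoom in.

```bash
python3 - <<'E'
import cv2,numpy as np
t=cv2.imread('pics/top1.png');s=cv2.imread('pics/scene1.png')
a=cv2.resize(t[180:250,345:412],(402,420),interpolation=cv2.INTER_CUBIC)
b=cv2.resize(s[165:235,245:312],(398,420)[::1],interpolation=cv2.INTER_CUBIC)
cv2.imwrite('pics/z1.png',np.hstack([a,b]))
a=cv2.resize(t[90:305,95:225],(363,600),interpolation=cv2.INTER_CUBIC)
b=cv2.resize(s[130:400,440:570],(289,600),interpolation=cv2.INTER_CUBIC)
cv2.imwrite('pics/z2.png',np.hstack([a,b]))
E
```

```text
(no output)
```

View pics/z1.png

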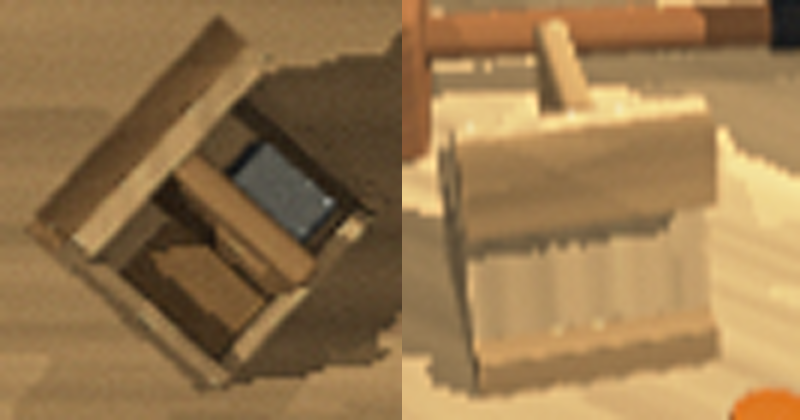

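View pics/z2.png

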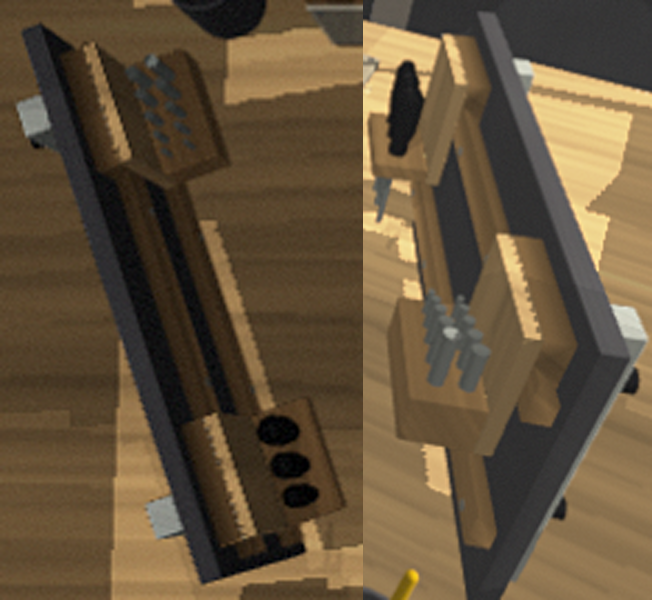

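Zooms: the caddy's rear faces up-left in the top view; its bar runs from about (376.2,207.1) to (395.6,225.6). The rack is at the near end, the block at the far end. Estimating poses now.

```bash
cat >> h.py <<'E'
def delta(pos,rpy):
    "shift (tool axes, mm) and rotvec from present measured pose to the goal"
    s=read_state();R0=R.from_euler('xyz',s['tool_rot']);R1=R.from_euler('xyz',rpy)
    return np.round(R0.inv().apply(np.array(pos)-s['eef_pos']),1),np.round((R0.inv()*R1).as_rotvec(),4)
E
python3 - <<'E'
from h import *
ct=camera_info('top');cs=camera_info('scene')
b=onz(ct,[(376.2,207.1),(395.6,225.6)],130);print(b,np.linalg.norm(b[0]-b[1]))
d=b[0]-b[1];y=np.arctan2(d[1],d[0]);print('yaw',np.degrees(y))
g=b.mean(0)+6*d/np.linalg.norm(d);print('grip',g)
# board top corners: top view zoom /2.791 +(95,90); scene zoom /2.222+(440,130)
f=lambda u,o,k:(u[0]/k+o[0],u[1]/k+o[1])
P=[]
for ut,us in [((25,30),(603,358)),((203,583),(482-5,12))]:
    a=f(ut,(95,90),2.791); c=f((us[0]-363,us[1]),(440,130),2.222)
    p,e=tri(ct,a,cs,c);print(p,e);P.append(p)
print('top edge len',np.linalg.norm(P[0]-P[1]))
for c in (90,):
  for yaw in (y+np.pi/2,y-np.pi/2,y):
    print(yaw,delta([g[0],g[1],260],[np.pi,0,yaw]))
E
```

```text
[[ 522.67948211 -185.92856993  130.        ]
 [ 477.04223911 -233.61073757  130.        ]] 66.00262918577073
yaw 46.25533157321584
grip [ 504.00953562 -205.43508391  130.        ]
[740.9790152  426.75848825 291.54368969] 9.345535697357645
[311.24845932 267.95588835 295.93337824] 12.044347338945045
top edge len 458.1548709304856
2.3781041593492014 (array([-541.6, -704.1,  -28.4]), array([-1.400e-03,  3.000e-04,  4.767e-01]))
-0.7634884942405916 (array([-541.6, -704.1,  -28.4]), array([-5.0000e-04, -1.9000e-03, -2.6649e+00]))
0.8073078325543049 (array([-541.6, -704.1,  -28.4]), array([-9.0000e-04,  1.5000e-03,  2.0475e+00]))
```

play_rows:
  deltas: [0,0,-60,0,0,0,1,0,0,-120,0,0,0,1,-30,-20,-170,0,0,0.1,1,-80,-55,-180,0,0,0.25,1,-130,-90,-180,0,0,0.4,1,-180,-125,-180,0,0,0.55,1,-230,-160,-180,0,0,0.7,1,-280,-195,-180,0,0,0.8,1,-310,-215,-180,0,0,0.9,1,-310,-215,-180,0,0,0.9,1]

```text
clock: 1.4
eef_pos: [422.5, 326.2, 411.4]
tool_rot: [3.141, 0.002, 1.948]
force: [0.4, 1.3, 0.7]
width: 85.3
gripper_force: 0.0
```

```bash
python3 - <<'E'
from h import *
ci,im=snap('wrist','w2.png');s=read_state();print(s['qpos'],s['eef_pos'],s['tool_rot'])
np.save('w2T.npy',ci['T'])
print(np.round(proj(ci,[[741,427,292],[311,268,293],[430,290,293]]),0))
E
```

```text
[-0.96186914  0.31498419  0.34774893  1.56282772 -0.11056564  1.28353021
 -0.21658528] [420.78031253 328.66310985 411.20862149] [-3.14119574e+00 -1.52713634e-04  1.95270141e+00]
[[702. 224.]
 [155. 213.]
 [305. 241.]]
```

View pics/w2.png

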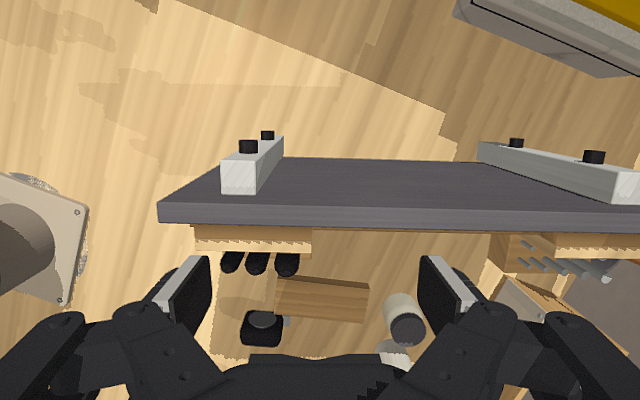

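Wrist view: board top face lies between rows ~203 (back edge) and ~222–233 (front edge), near corner at about (160,222). The rack's back runs from (196,228) to (311,230). I'll take a second view 110 mm farther forward for triangulation.

play_rows:
  deltas: [-50,0,0,0,0,0,1,-100,0,0,0,0,0,1,-110,0,0,0,0,0,1,-110,0,0,0,0,0,1]

```text
clock: 1.95
eef_pos: [461.0, 228.8, 411.2]
tool_rot: [-3.141, -0.001, 1.956]
force: [0.5, 0.2, -0.5]
width: 85.7
gripper_force: 0.0
```

```bash
python3 - <<'E'
from h import *
ci,im=snap('wrist','w3.png');s=read_state();print(s['qpos'],s['eef_pos'],s['tool_rot'],np.abs(s['qd']).max())
np.save('w3T.npy',ci['T'])
a=cv2.imread('pics/w2.png')[150:270,120:440];b=cv2.imread('pics/w3.png')[0:240,120:440]
a=cv2.resize(a,None,fx=2.5,fy=1.67*1.5,interpolation=cv2.INTER_CUBIC)[:200*1+100]
b=cv2.resize(cv2.imread('pics/w3.png')[40:160,120:440],None,fx=2.5,fy=2.5,interpolation=cv2.INTER_CUBIC)
cv2.imwrite('pics/z3.png',np.vstack([a[:300],b[:300]]))
E
```

```text
[-0.8006019   0.28385754  0.38791298  1.61085544 -0.11271744  1.26915976
 -0.00605686] [460.68980508 229.72448705 411.06682941] [-3.14115722e+00 -1.45786160e-03  1.95786335e+00] 0.013922644006105598
```

View pics/z3.png

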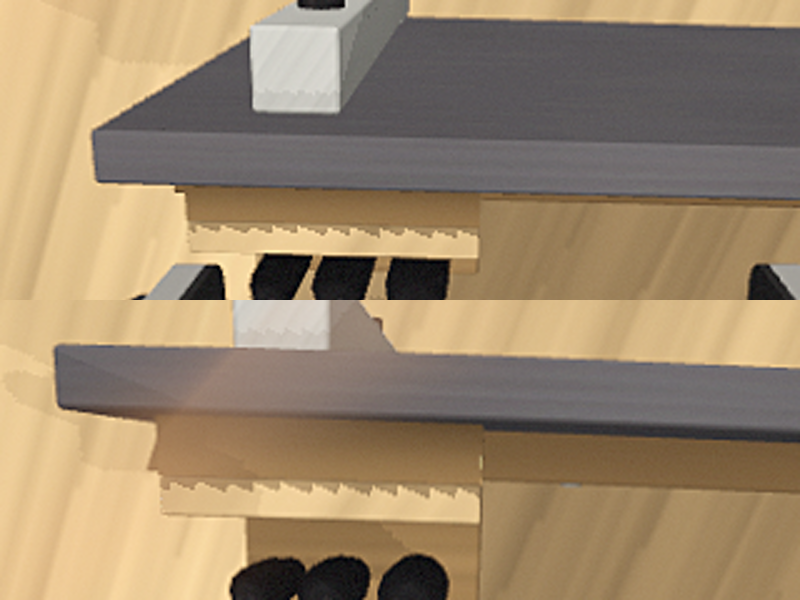

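```bash
cat > m.py <<'E'
from h import *
ci=camera_info('wrist');c2=dict(ci,T=np.load('w2T.npy'));c3=dict(ci,T=np.load('w3T.npy'))
g=lambda im,a: a
f2=lambda u:(u[0]/2.5+120-.3,u[1]/2.5+150-.3);f3=lambda u:(u[0]/2.5+120-.3,(u[1]-300)/2.5+40-.3)
P={}
for n,a,b in [('back near',(93,131),(55,345)),('front near',(97,182),(60,405)),('rack fr top',(479,258),(480,522)),('rack fr left',(190,250),(162,515))]:
    P[n],e=tri(c2,f2(a),c3,f3(b));print(n,P[n].round(1),round(e,2))
# yaw from edges
for nm,c,z in (('pics/w2.png',c2,0),('pics/w3.png',c3,0)):
    G=cv2.GaussianBlur(cv2.cvtColor(cv2.imread(nm),cv2.COLOR_BGR2GRAY).astype(float),(3,3),0)
    d=np.gradient(G,axis=0)
    cols=np.arange(170,600,5)
    y0,y1=(f2((97,182))[1],233) if '2' in nm[-6:] else (f3((60,405))[1],None)
    for zt in (285,293,300):
        pass
E
python3 m.py
```

```text
back near [311.  278.8 295.8] 0.19
front near [317.1 263.7 296.9] 0.3
rack fr top [440.9 276.7 278.6] 0.0
rack fr left [347.  241.3 276. ] 0.08
```

```bash
python3 - <<'E'
import cv2,numpy as np
for n in ('w2','w3'):
    G=cv2.cvtColor(cv2.imread(f'pics/{n}.png'),cv2.COLOR_BGR2GRAY).astype(int)
    r=slice(195,245) if n=='w2' else slice(50,110)
    for c in (170,350,400,430,470,600,635): print(n,c,G[r,c].tolist())
E
```

```text
w2 170 [78, 86, 84, 84, 85, 85, 82, 107, 111, 107, 109, 108, 107, 106, 105, 109, 107, 105, 104, 107, 106, 106, 102, 103, 103, 106, 105, 72, 145, 225, 215, 214, 214, 212, 214, 213, 213, 212, 211, 212, 211, 211, 211, 211, 210, 209, 210, 207, 207, 207]
w2 350 [86, 93, 87, 91, 92, 89, 88, 90, 92, 92, 89, 96, 117, 114, 107, 108, 112, 111, 113, 110, 111, 107, 107, 109, 111, 111, 109, 107, 110, 109, 110, 109, 80, 100, 104, 96, 129, 133, 132, 131, 130, 131, 125, 126, 124, 122, 122, 122, 124, 126]
w2 400 [84, 87, 91, 87, 93, 90, 92, 87, 88, 92, 91, 87, 92, 118, 114, 111, 110, 109, 110, 110, 113, 112, 109, 109, 111, 114, 113, 107, 108, 110, 112, 113, 116, 75, 101, 103, 84, 136, 135, 133, 131, 130, 132, 131, 131, 130, 134, 133, 133, 134]
w2 430 [84, 89, 86, 85, 88, 92, 86, 85, 89, 87, 87, 88, 83, 98, 115, 112, 106, 108, 109, 109, 108, 110, 109, 110, 109, 110, 110, 107, 105, 105, 107, 110, 108, 103, 70, 106, 96, 98, 146, 140, 141, 140, 138, 138, 133, 134, 134, 131, 131, 131]
w2 470 [82, 85, 87, 86, 86, 85, 87, 90, 85, 84, 84, 84, 87, 83, 98, 114, 112, 107, 106, 106, 104, 105, 111, 106, 104, 107,
[... 1947 characters left out ...]
 106, 106, 107, 101, 103, 107, 104, 108, 107, 102, 82, 64, 47, 51, 46, 56, 80, 83, 85, 89, 92, 91, 93, 96, 100, 98, 99]
w3 600 [141, 143, 143, 155, 139, 118, 113, 115, 117, 115, 115, 115, 117, 118, 117, 119, 119, 120, 117, 118, 117, 120, 119, 119, 116, 113, 111, 97, 111, 103, 103, 101, 102, 105, 101, 101, 102, 99, 100, 100, 104, 102, 106, 105, 101, 99, 100, 99, 98, 100, 93, 72, 50, 48, 73, 82, 84, 89, 92, 91]
w3 635 [110, 114, 115, 113, 114, 113, 114, 114, 114, 112, 116, 118, 113, 115, 115, 114, 113, 116, 116, 116, 114, 111, 109, 112, 111, 113, 111, 112, 112, 117, 96, 101, 98, 95, 98, 103, 99, 101, 99, 100, 95, 99, 97, 101, 102, 102, 100, 96, 100, 94, 99, 101, 98, 77, 65, 44, 61, 76, 80, 82]
```

```bash
cat >> m.py <<'E'
X=[170,350,400,430,470,600,635]
E={'back':([201.4,206.4,207.4,207.9,208.8,212.4,213.4],[57.4,62.9,64.9,66.4,68.5,76.6,79.5]),
   'front':([221.6,226.6,227.6,228.6,229.6,231.6,232.6],[81.9,87.2,89.4,90.9,93,100.5,102.8])}
for n,(a,b) in E.items():
    N=[];O=[]
    for c,v in ((c2,a),(c3,b)):
        o,d=ray(c,np.c_[X,v]);d/=np.linalg.norm(d,axis=1)[:,None]
        U,S,V=np.linalg.svd(d);N.append(V[2]);O.append(o);print(n,'res',(d@V[2]*300).round(2))
    l=np.cross(*N);l*=np.sign(l[0])/np.linalg.norm(l)
    p=np.linalg.lstsq(np.array(N+[[1,0,0]]),np.array([N[0]@O[0],N[1]@O[1],400]),rcond=None)[0]
    print(n,'pt@x=400',p.round(1),'dir',l.round(4),'yaw',np.degrees(np.arctan2(l[1],l[0])))
E
python3 m.py
```

```text
back near [311.  278.8 295.8] 0.19
front near [317.1 263.7 296.9] 0.3
rack fr top [440.9 276.7 278.6] 0.0
rack fr left [347.  241.3 276. ] 0.08
back res [-0.05  0.28  0.05 -0.17 -0.25  0.03  0.11]
back res [-0.07  0.09 -0.02  0.03  0.04 -0.1   0.01]
back pt@x=400 [400.  312.  295.2] dir [0.939  0.3439 0.0024] yaw 20.113221738768903
front res [-0.15  0.08 -0.09  0.16  0.23 -0.27 -0.03]
front res [-0.03  0.13  0.05 -0.05 -0.15 -0.02  0.08]
front pt@x=400 [400.  294.4 295.6] dir [0.9391 0.3436 0.0014] yaw 20.096964294257813
```

Board yaw is 110.1°, top at z≈295.5 (gap ≈20.5), and the rack's inner face is found. Now to hover over the caddy.

play_rows:
  deltas: [-50,-15,0,0,0,0.14,1,-105,-30,0,0,0,0.28,1,-160,-47,15,0,0,0.43,1,-215,-63,30,0,0,0.58,1,-270,-80,60,0,0,0.73,1,-325,-96,80,0,0,0.88,1,-380,-112,100,0,0,1.03,1,-419,-124,121,0,0,1.15,1,-419,-124,121,0,0,1.15,1,-419,-124,121,0,0,1.15,1]

```text
clock: 3.25
eef_pos: [504.6, -204.9, 289.9]
tool_rot: [-3.14, -0.001, 0.809]
force: [-0.2, 0.3, -0.1]
width: 85.6
gripper_force: 0.0
```

```bash
python3 - <<'E'
from h import *
ci,im=snap('wrist','w4.png');s=read_state();print(s['qpos'],s['eef_pos'],s['tool_rot'],np.abs(s['qd']).max())
np.save('w4T.npy',ci['T'])
E
```

```text
[-0.1368807   0.49346577  0.72102603  1.74898067 -0.37278893  1.04066414
 -0.04404133] [ 504.73835003 -204.68667104  290.3092016 ] [-3.14081752e+00 -1.45744966e-03  8.09568904e-01] 0.012243618809252624
```

View pics/w4.png

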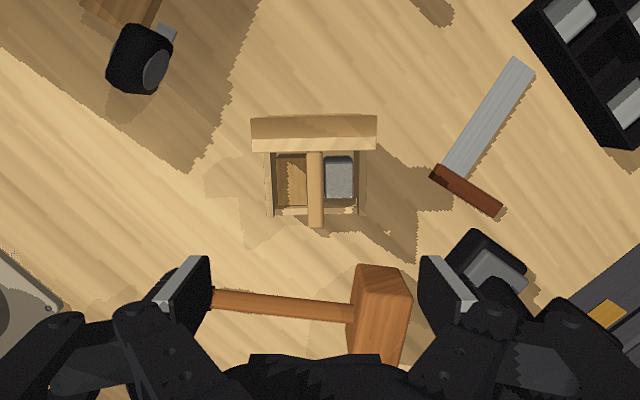

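Bar shows at columns ≈307–323, rows ≈152–228, rear to the top. Refining its edges.

```bash
python3 - <<'E'
from h import *
G=cv2.cvtColor(cv2.imread('pics/w4.png'),cv2.COLOR_BGR2GRAY).astype(int)
for r in (160,175,190,205,218,224): print(r,G[r,298:332].tolist())
print('col315',G[140:236,315].tolist())
for c in (260,300,340,370): print('c',c,G[108:156,c].tolist())
E
```

```text
160 [89, 93, 97, 96, 95, 91, 88, 85, 118, 170, 166, 164, 165, 164, 161, 161, 161, 159, 156, 157, 154, 139, 124, 108, 88, 65, 40, 53, 58, 56, 54, 59, 57, 58]
175 [139, 139, 143, 142, 142, 139, 135, 134, 89, 160, 167, 164, 165, 164, 165, 164, 161, 159, 157, 157, 157, 147, 131, 114, 96, 77, 40, 72, 131, 135, 133, 132, 139, 139]
190 [139, 139, 144, 146, 148, 142, 141, 136, 108, 127, 172, 166, 164, 164, 164, 165, 164, 161, 162, 159, 157, 157, 133, 121, 104, 91, 38, 68, 113, 144, 137, 134, 135, 133]
205 [83, 83, 82, 82, 86, 84, 82, 86, 100, 128, 164, 167, 167, 164, 165, 165, 164, 163, 162, 162, 161, 159, 144, 123, 104, 84, 97, 98, 95, 97, 96, 97, 97, 96]
218 [116, 118, 119, 116, 118, 120, 120, 120, 120, 123, 146, 170, 166, 165, 167, 162, 164, 163, 162, 161, 162, 160, 149, 131, 108, 91, 102, 111, 111, 116, 115, 117, 120, 118]
224 [167, 168, 172, 175, 177, 166, 107, 115, 113, 117, 142, 172, 168, 166, 164, 165, 164, 165, 163, 162, 163, 162, 152, 134, 111, 92, 107, 113, 113, 110, 109, 111, 109, 111]
col315 [192, 191, 193, 193, 192, 191, 192, 190, 190, 195, 187, 123, 131, 155, 159, 158, 158, 15
[... 677 characters left out ...]
154, 135, 124, 114, 116, 118, 120, 116, 116, 114, 116, 118, 120, 123, 124, 123, 125, 126, 131, 134, 135, 137, 138, 132, 189, 197, 193, 191, 190, 187, 188, 186, 186, 186, 183, 183, 192, 139, 127, 94, 62, 60]
c 340 [168, 169, 167, 169, 173, 157, 136, 120, 111, 118, 118, 121, 124, 126, 127, 127, 130, 129, 129, 133, 133, 136, 137, 140, 143, 143, 146, 147, 142, 172, 180, 177, 178, 179, 179, 178, 179, 180, 179, 180, 182, 191, 142, 122, 128, 128, 133, 104]
c 370 [171, 171, 170, 172, 170, 174, 156, 104, 106, 114, 112, 115, 116, 119, 116, 120, 120, 121, 119, 124, 125, 129, 131, 133, 135, 135, 139, 139, 151, 173, 177, 175, 178, 178, 179, 178, 185, 190, 188, 187, 190, 165, 127, 118, 121, 121, 120, 118]
```

```bash
python3 - <<'E'
from h import *
ci=dict(camera_info('wrist'),T=np.load('w4T.npy'))
b=onz(ci,[(314.5,160),(315.7,224),(315.7,227.3),(260,151.6),(370,148.7),(260,138.6),(370,136)],130);print(b.round(1))
d=b[0]-b[1];y=np.arctan2(d[1],d[0]);print('yaw bar',y)
e=b[4]-b[3];print('yaw rear',np.arctan2(e[1],e[0])+np.pi/2);e=b[6]-b[5];print('yaw rear',np.arctan2(e[1],e[0])+np.pi/2)
y=0.5*(y+np.arctan2(e[1],e[0])+np.pi/2)
u=np.array([np.cos(y),np.sin(y),0])
print('bar front->grip',b[2]+42*u, 'rearface',(b[5:]-b[2])@u-47)
g=b[2]+42*u
print(y,delta([g[0],g[1],99],[np.pi,0,y]))
E
```

```text
[[ 521.5 -187.2  130. ]
 [ 481.6 -230.6  130. ]
 [ 479.4 -233.   130. ]
 [ 492.3 -149.2  130. ]
 [ 563.2 -213.3  130. ]
 [ 500.3 -141.4  130. ]
 [ 570.4 -205.1  130. ]]
yaw bar 0.8277256161247027
yaw rear 0.8354058730102112
yaw rear 0.832438654723416
bar front->grip [ 507.75867765 -201.9610543   130.        ] rearface [34.70194368 34.92519723]
0.8300821354240594 (array([  3.8,   0.5, 191.3]), array([-0.0008, -0.0015, -0.0205]))
```

play_rows:
  deltas: [4,0.5,50,0.001,0,-0.02,1,4,0.5,100,0.001,0,-0.02,1,4,0.5,150,0.001,0,-0.02,1,4,0.5,180,0.001,0,-0.02,1,4,0.5,193,0.001,0,-0.02,1,4,0.5,193,0.001,0,-0.02,0.6,4,0.5,193,0.001,0,-0.02,0.2,4,0.5,193,0.001,0,-0.02,0,4,0.5,193,0.001,0,-0.02,0,4,0.5,193,0.001,0,-0.02,0]

```text
clock: 4.55
eef_pos: [506.6, -204.5, 97.8]
tool_rot: [-3.14, -0.001, 0.825]
force: [-1.1, 2.3, 4.9]
width: 14.4
gripper_force: 61.8
```

play_rows:
  deltas: [0,0,0,0,0,0,0,0,0,0,0,0,0,0]

```text
clock: 4.8
eef_pos: [506.7, -204.5, 97.8]
tool_rot: [-3.14, -0.001, 0.825]
force: [-2.3, 2.5, 5.8]
width: 14.5
gripper_force: 61.8
```

play_rows:
  deltas: [0,0,-20,0,0,0,0,0,0,-50,0,0,0,0,0,0,-90,0,0,0,0,0,0,-130,0,0,0,0,0,0,-165,0,0,0,0,0,0,-190,0,0,0,0,0,0,-190,0,0,0,0,0,0,-190,0,0,0,0]

```text
clock: 5.8
eef_pos: [506.0, -204.3, 285.8]
tool_rot: [-3.138, 0.001, 0.825]
force: [0.7, 0.8, -3.4]
width: 14.0
gripper_force: 60.6
```

```bash
python3 - <<'E'
from h import *
s=read_state();print(s['eef_pos'],s['tool_rot'],s['force'],s['torque'],s['width'])
by=np.radians(110.1);n=np.array([np.cos(by),np.sin(by),0]);e=np.array([n[1],-n[0],0])
yaw=by+ (s['tool_rot'][2]-0.830)
for off,ee in ((-80,590),(-35,590)):
    g=n*(147.3-64-7.5+off)+e*ee; print(g,delta([g[0],g[1],286],[np.pi,0,yaw]))
E
```

```text
[ 506.00683588 -204.29325082  285.79389183] [-3.13806499e+00  7.55840610e-04  8.24818447e-01] [ 0.69223302  0.84206802 -3.40918496] [0.00108525 0.00541441 0.01353594] 13.962743036265767
[555.50897945 198.81502395   0.        ] (array([ 329.6, -237.2,    0.4]), array([-0.0036, -0.0012, -1.0916]))
[540.0442932  241.07426529   0.        ] (array([ 350.2, -277.3,    0.5]), array([-0.0036, -0.0012, -1.0916]))
```

play_rows:
  deltas: [20,-15,0,0,0,-0.06,0,60,-43,0,0,0,-0.18,0,105,-75,0,0,0,-0.32,0,150,-108,0,0,0,-0.48,0,195,-140,0,0,0,-0.64,0,240,-173,0,0,0,-0.8,0,280,-202,0,0,0,-0.94,0,312,-225,0,0,0,-1.04,0,330,-237,0,-0.003,-0.001,-1.092,0,330,-237,0,-0.003,-0.001,-1.092,0]

```text
clock: 7.05
eef_pos: [556.1, 199.4, 286.1]
tool_rot: [-3.141, 0.001, 1.919]
force: [0.6, -0.5, -4.2]
width: 13.9
gripper_force: 60.6
```

```bash
python3 - <<'E'
from h import *
ci,im=snap('wrist','w5.png');s=read_state();print(s['eef_pos'],s['tool_rot'],s['force'],np.abs(s['qd']).max())
np.save('w5T.npy',ci['T'])
ct,t=snap('top','t5.png');cs,t2=snap('scene','s5.png')
a=cv2.resize(cv2.imread('pics/w5.png'),(512,320));b=cv2.resize(cv2.imread('pics/s5.png')[100:340,400:592],(256,320))
c=cv2.resize(cv2.imread('pics/t5.png')[100:300,100:300],(280,280))
o=np.zeros((600,768,3),np.uint8);o[:320,:512]=a;o[:320,512:]=b;o[320:,:280]=c
d=cv2.imread('pics/w5.png')[0:200,100:420];o[330:600,290:722]=cv2.resize(d,(432,270));cv2.imwrite('pics/z5.png',o)
E
```

```text
[556.36433269 197.11835341 286.44083196] [-3.14068950e+00  2.72222521e-03  1.91577232e+00] [ 0.47825262 -0.85971259 -4.32316102] 0.032164755507330334
```

View pics/z5.png

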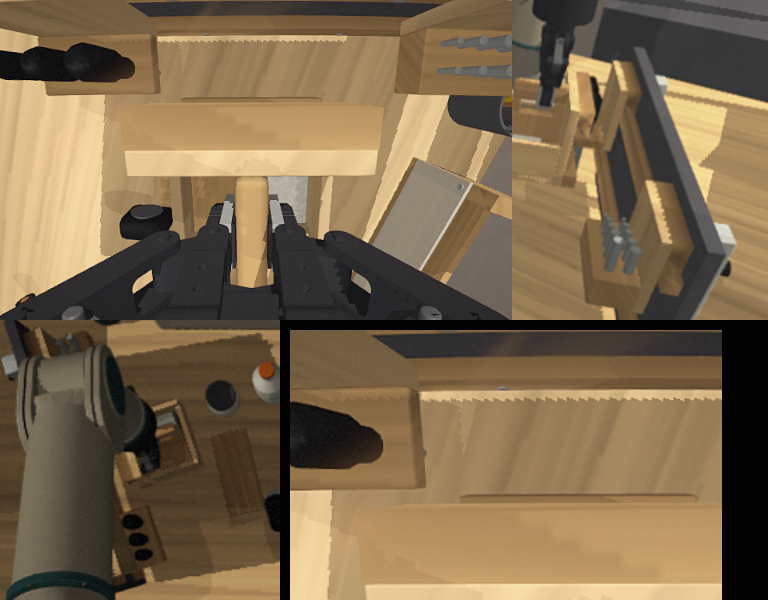

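Caddy held upright, almost square to the board, free space to the rack (left) and block (right). Measuring the caddy's offset in the hand.

```bash
python3 - <<'E'
from h import *
s=read_state();ci=dict(camera_info('wrist'),T=np.load('w5T.npy'))
G=cv2.GaussianBlur(cv2.cvtColor(cv2.imread('pics/w5.png'),cv2.COLOR_BGR2GRAY).astype(np.float32),(3,3),0)
dy=np.gradient(G,axis=0);dx=np.gradient(G,axis=1)
def ed(cols,r0,r1,sg):
    return np.array([(c,r0+np.argmax(sg*dy[r0:r1,c])) for c in cols],float)
rear=ed(range(175,460,12),178,200,1);front=ed(list(range(175,280,12))+list(range(350,460,12)),205,232,-1)
print(rear[:,1],front[:,1])
print('L',[150+np.argmax(dx[r,150:175]) for r in (195,203,210)],'R',[460+np.argmin(dx[r,460:490]) for r in (195,203,210)])
zt=130+s['eef_pos'][2]-97.8
for q in (rear,front):
    P=onz(ci,q,zt);v=np.polyfit(P[:,0],P[:,1],1);print('yaw deg',np.degrees(np.arctan(v[0]))+90, 'mean',P.mean(0))
    by=np.radians(110.1);n=np.array([np.cos(by),np.sin(by),0]);print('n of edge rel TCP',((P-s['eef_pos'])@n).mean())
e=np.array([n[1],-n[0],0])
for c in ((157,203),(474,203)):
    P=onz(ci,[c],zt)[0];print('e rel TCP',(P-s['eef_pos'])@e)
print('rack inner right e', (onz(ci,[(196,115)],257+20.5)[0])@e, 'TCP e',s['eef_pos']@e,'n',s['eef_pos']@n)
E
```

```text
[188. 188. 188. 188. 188. 188. 188. 188. 188. 188. 188. 187. 187. 187.
 187. 187. 187. 187. 187. 187. 187. 187. 187. 187.] [219. 219. 220. 220. 220. 220. 220. 220. 220. 219. 219. 219. 219. 219.
 219. 219. 219. 219. 219.]
L [np.int64(156), np.int64(157), np.int64(158)] R [np.int64(471), np.int64(470), np.int64(469)]
yaw deg 110.2428592257312 mean [542.67527664 239.58924036 319.33377595]
n of edge rel TCP 46.1618466653573
yaw deg 110.14355659826154 mean [547.99952211 229.99962147 319.33377595]
n of edge rel TCP 35.326562107242324
e rel TCP -49.474166301483336
e rel TCP 54.90753056539842
rack inner right e 542.1175700150428 TCP e 590.0439316441897 n -7.660588005799639
```

play_rows:
  deltas: [15,0,2,0,0,0,0,35,0,4,0,0,0,0,50,0,4,0,0,0,0,60,0,4,0,0,0,0,68,0,4,0,0,0,0,73,0,4,0,0,0,0,75,0,4,0,0,0,0,75,0,4,0,0,0,0,75,0,4,0,0,0,0]

```text
clock: 8.32
eef_pos: [531.6, 268.2, 283.5]
tool_rot: [3.14, 0.002, 1.916]
force: [-0.4, 0.6, -3.9]
width: 14.2
gripper_force: 60.5
```

```bash
cat >> h.py <<'E'
def st():
    s=read_state();by=np.radians(110.1);n=np.array([np.cos(by),np.sin(by),0]);e=np.array([n[1],-n[0],0])
    print('n %.1f e %.1f z %.1f'%(s['eef_pos']@n,s['eef_pos']@e,s['eef_pos'][2]),'F n,e,z',np.round([s['force']@n,s['force']@e,s['force'][2]],1),s['tool_rot'].round(4),s['torque'].round(2),s['clock'])
E
python3 -c "
from h import *
st()"
```

```text
n 69.2 e 591.4 z 283.5 F n,e,z [ 0.7 -0.2 -3.9] [3.1401e+00 1.7000e-03 1.9160e+00] [ 0.02 -0.06 -0.04] 8.325
```

play_rows:
  deltas: [1,0,0,0,0,0,0,2,0,0,0,0,0,0,3,0,0,0,0,0,0,4,0,0,0,0,0,0,4,0,0,0,0,0,0,4,0,0,0,0,0,0]

```text
clock: 9.07
eef_pos: [530.0, 272.5, 283.4]
tool_rot: [3.14, 0.001, 1.917]
force: [-0.3, -0.7, -4.6]
width: 14.2
gripper_force: 60.5
```

```bash
python3 -c "
from h import *
st()"
```

```text
n 73.8 e 591.4 z 283.4 F n,e,z [-0.5 -0.5 -4.6] [3.1401e+00 1.4000e-03 1.9168e+00] [-0.04 -0.01 -0.01] 9.075
```

play_rows:
  deltas: [0,0,4,0,0,0,0,0,0,9,0,0,0,0,0,0,14,0,0,0,0,0,0,18,0,0,0,0,0,0,22,0,0,0,0,0,0,25,0,0,0,0,0,0,25,0,0,0,0]

```text
clock: 9.95
eef_pos: [529.9, 272.5, 258.2]
tool_rot: [3.141, 0.001, 1.917]
force: [-0.4, -0.1, -4.9]
width: 14.5
gripper_force: 60.5
```

```bash
python3 -c "
from h import *
st()"
```

```text
n 73.8 e 591.3 z 258.2 F n,e,z [ 0.1 -0.4 -4.9] [3.1406e+00 1.4000e-03 1.9168e+00] [-0.04 -0.05  0.01] 9.95
```

Expected contact around z≈250. Lowering gently.

play_rows:
  deltas: [0,0,1,0,0,0,0,0,0,2,0,0,0,0,0,0,3,0,0,0,0,0,0,4,0,0,0,0,0,0,5,0,0,0,0,0,0,5,0,0,0,0]

```text
clock: 10.7
eef_pos: [530.1, 274.2, 254.0]
tool_rot: [3.138, -0.001, 1.918]
force: [-1.3, 4.2, 1.7]
width: 14.0
gripper_force: 61.3
```

play_rows:
  deltas: [0,0,0.5,0,0,0,0,0,0,1,0,0,0,0,0,0,1.5,0,0,0,0,0,0,1.5,0,0,0,0]

```text
clock: 11.2
eef_pos: [530.1, 274.8, 253.1]
tool_rot: [3.138, -0.002, 1.918]
force: [-3.0, 6.2, 5.5]
width: 14.0
gripper_force: 62.0
```

```bash
python3 -c "
from h import *
st()"
```

```text
n 75.9 e 592.2 z 253.1 F n,e,z [ 6.9 -0.7  5.5] [ 3.1378e+00 -1.9000e-03  1.9178e+00] [1.72 0.63 0.07] 11.2
```

play_rows:
  deltas: [1,0,-0.5,0,0,0,0,2,0,-0.5,0,0,0,0,3,0,-0.5,0,0,0,0,3,0,-0.5,0,0,0,0]

```text
clock: 11.7
eef_pos: [529.2, 275.5, 252.4]
tool_rot: [3.14, 0.001, 1.917]
force: [-0.9, 4.0, 0.7]
width: 14.2
gripper_force: 61.5
```

```bash
python3 -c "
from h import *
st()"
```

```text
n 76.9 e 591.6 z 252.4 F n,e,z [4.1 0.5 0.7] [3.1397e+00 1.3000e-03 1.9169e+00] [1.32 0.02 0.16] 11.7
```

play_rows:
  deltas: [0.7,0,0,0,0,0,0,1.5,0,0,0,0,0,0,1.5,0,0.5,0,0,0,0,1.5,0,0.5,0,0,0,0]

```text
clock: 12.2
eef_pos: [528.2, 276.4, 251.6]
tool_rot: [3.141, 0.002, 1.917]
force: [-1.0, 1.4, 0.3]
width: 14.0
gripper_force: 61.1
```

```bash
python3 -c "
from h import *
st()"
```

```text
n 78.1 e 591.0 z 251.6 F n,e,z [ 1.7 -0.4  0.3] [3.1412e+00 1.8000e-03 1.9167e+00] [0.86 0.05 0.12] 12.2
```

play_rows:
  deltas: [0.5,0,0.3,0,0,0,0,1,0,0.6,0,0,0,0,1,0,1,0,0,0,0,1,0,1,0,0,0,0]

```text
clock: 12.7
eef_pos: [528.2, 277.0, 251.0]
tool_rot: [3.14, 0.002, 1.916]
force: [-1.9, -0.3, 2.4]
width: 14.2
gripper_force: 61.6
```

```bash
python3 -c "
from h import *
st()"
```

```text
n 78.6 e 591.3 z 251.0 F n,e,z [ 0.4 -1.9  2.4] [3.1405e+00 2.2000e-03 1.9165e+00] [0.2  0.14 0.21] 12.7
```

play_rows:
  deltas: [0,-2,-0.5,0,0,0,0,0,-5,-0.5,0,0,0,0,0,-9,-0.5,0,0,0,0,0,-13,-0.5,0,0,0,0,0,-17,-0.5,0,0,0,0,0,-20,-0.5,0,0,0,0,0,-22,-0.5,0,0,0,0,0,-22,-0.5,0,0,0,0]

```text
clock: 13.7
eef_pos: [507.3, 269.4, 251.3]
tool_rot: [3.141, 0.002, 1.916]
force: [2.1, -4.0, -2.2]
width: 13.9
gripper_force: 60.8
```

```bash
python3 -c "
from h import *
st()"
```

```text
n 78.7 e 569.0 z 251.3 F n,e,z [-4.5  0.6 -2.2] [3.1410e+00 2.3000e-03 1.9165e+00] [-0.77 -0.37  0.17] 13.7
```

play_rows:
  deltas: [-0.7,-1,0,0,0,0,0,-0.7,-2,0,0,0,0,0,-0.7,-3,0,0,0,0,0,-0.7,-3,0,0,0,0,0]

```text
clock: 14.2
eef_pos: [504.7, 268.4, 251.3]
tool_rot: [3.141, 0.002, 1.917]
force: [2.3, -3.3, -2.9]
width: 14.1
gripper_force: 60.6
```

```bash
python3 -c "
from h import *
st()"
```

```text
n 78.6 e 566.2 z 251.3 F n,e,z [-3.9  1.  -2.9] [3.1406e+00 1.5000e-03 1.9169e+00] [-0.61 -0.44  0.2 ] 14.2
```

play_rows:
  deltas: [-0.5,-0.5,0.2,0,0,0,0,-0.5,-1,0.2,0,0,0,0,-0.5,-1.5,0.2,0,0,0,0,-0.5,-1.5,0.2,0,0,0,0]

```text
clock: 14.7
eef_pos: [503.4, 268.0, 251.2]
tool_rot: [3.14, 0.001, 1.917]
force: [1.8, -1.6, -2.8]
width: 14.1
gripper_force: 60.8
```

play_rows:
  deltas: [0,-0.5,0,0,0,0,0,0,-1,0,0,0,0,0,0,-1,0,0,0,0,0]

```text
clock: 15.08
eef_pos: [502.5, 267.6, 251.2]
tool_rot: [3.14, 0.001, 1.917]
force: [1.2, -0.6, -2.0]
width: 14.0
gripper_force: 60.8
```

```bash
python3 -c "
from h import *
st()"
```

```text
n 78.6 e 563.9 z 251.2 F n,e,z [-1.  1. -2.] [3.1402e+00 8.0000e-04 1.9170e+00] [ 0.04 -0.25  0.09] 15.075
```

play_rows:
  deltas: [0,-0.5,0,0,0,0,0,0,-1,0,0,0,0,0,0,-1,0,0,0,0,0]

```text
clock: 15.45
eef_pos: [501.6, 267.2, 251.2]
tool_rot: [3.14, 0.001, 1.917]
force: [0.8, 0.3, -1.0]
width: 15.0
gripper_force: 60.8
```

play_rows:
  deltas: [0,-0.5,0,0,0,0,0,0,-1,0,0,0,0,0,0,-1,0,0,0,0,0]

```text
clock: 15.82
eef_pos: [501.4, 267.0, 251.3]
tool_rot: [3.139, 0.001, 1.917]
force: [2.2, 1.7, -2.7]
width: 14.5
gripper_force: 60.6
```

```bash
python3 -c "
from h import *
st()"
```

```text
n 78.4 e 562.6 z 251.3 F n,e,z [ 0.8  2.6 -2.7] [3.1386e+00 1.1000e-03 1.9167e+00] [ 0.59 -0.74  0.04] 15.825
```

play_rows:
  deltas: [0,-0.4,0,0,0,0,0,0,-0.8,0,0,0,0,0,0,-0.8,0,0,0,0,0]

```text
clock: 16.2
eef_pos: [501.3, 266.9, 251.5]
tool_rot: [3.137, 0.001, 1.916]
force: [5.9, 3.7, -3.7]
width: 14.2
gripper_force: 60.5
```

```bash
python3 -c "
from h import *
st()"
```

```text
n 78.4 e 562.4 z 251.5 F n,e,z [ 1.5  6.8 -3.7] [3.1372e+00 1.1000e-03 1.9164e+00] [ 0.81 -1.21 -0.13] 16.2
```

Butted against the rack. I'll ease off sideways and start the tug.

play_rows:
  deltas: [0,0.4,0.5,0,0,0,0,0,0.6,1,0,0,0,0,0,0.6,1.5,0,0,0,0,0,0.6,1.5,0,0,0,0]

```text
clock: 16.7
eef_pos: [501.3, 267.1, 251.0]
tool_rot: [3.138, 0.0, 1.917]
force: [3.2, 2.0, 6.0]
width: 14.5
gripper_force: 62.0
```

```bash
python3 -c "
from h import *
st()"
```

```text
n 78.5 e 562.6 z 251.0 F n,e,z [0.8 3.7 6. ] [3.1377e+00 5.0000e-04 1.9173e+00] [ 0.74 -0.64  0.11] 16.7
```

play_rows:
  deltas: [0,0,0.3,0,0,0,0,0,0,0.5,0,0,0,0,0,0,0.5,0,0,0,0,0,0,0.5,0,0,0,0,0,0,0.5,0,0,0,0]

```text
clock: 17.32
eef_pos: [501.3, 267.1, 251.0]
tool_rot: [3.137, 0.0, 1.917]
force: [1.0, 2.2, 9.1]
width: 13.6
gripper_force: 62.5
```

```bash
python3 -c "
from h import *
st()"
```

```text
n 78.5 e 562.6 z 251.0 F n,e,z [1.7 1.7 9.1] [3.1374e+00 3.0000e-04 1.9173e+00] [ 0.65 -0.33  0.1 ] 17.325
```

play_rows:
  deltas: [0,0,0.3,0,0,0,0,0,0,0.3,0,0,0,0,0,0,0.3,0,0,0,0,0,0,0.3,0,0,0,0,0,0,0.3,0,0,0,0,0,0,0.3,0,0,0,0]

```text
clock: 18.08
eef_pos: [501.4, 267.1, 250.9]
tool_rot: [3.137, 0.0, 1.917]
force: [0.5, 2.1, 11.1]
width: 14.5
gripper_force: 62.8
```

play_rows:
  deltas: [0,0,-0.7,0,0,0,0,0,0.2,-1.4,0,0,0,0,0,0.2,-1.8,0,0,0,0,0,0.2,-1.8,0,0,0,0]

```text
clock: 18.58
eef_pos: [501.3, 267.1, 251.0]
tool_rot: [3.139, 0.001, 1.917]
force: [3.5, 3.4, 3.6]
width: 14.0
gripper_force: 61.6
```

```bash
python3 -c "
from h import *
st()"
```

```text
n 78.5 e 562.6 z 251.0 F n,e,z [2.  4.5 3.6] [3.1387e+00 9.0000e-04 1.9170e+00] [ 0.93 -0.96  0.2 ] 18.575
```

play_rows:
  deltas: [0.3,0.4,-0.7,0,0,0,0,0.3,0.4,-0.7,0,0,0,0,0.3,0.4,-0.7,0,0,0,0.2,0.3,0.4,-0.7,0,0,0,0.35,0.3,0.4,-0.7,0,0,0,0.4,0.3,0.4,-0.7,0,0,0,0.4]

```text
clock: 19.32
eef_pos: [500.5, 266.5, 251.0]
tool_rot: [-3.141, 0.002, 1.917]
force: [-0.0, 0.3, -1.0]
width: 33.9
gripper_force: 0.0
```

```bash
python3 -c "
from h import *
st()
s=read_state();print(s['width'],s['gripper_force'])
snap('wrist','w6.png')"
```

```text
n 78.2 e 561.6 z 251.0 F n,e,z [ 0.3  0.  -1. ] [-3.1414e+00  1.7000e-03  1.9165e+00] [-0.04 -0.01  0.03] 19.325
33.905895713925496 0.0
```

View pics/w6.png

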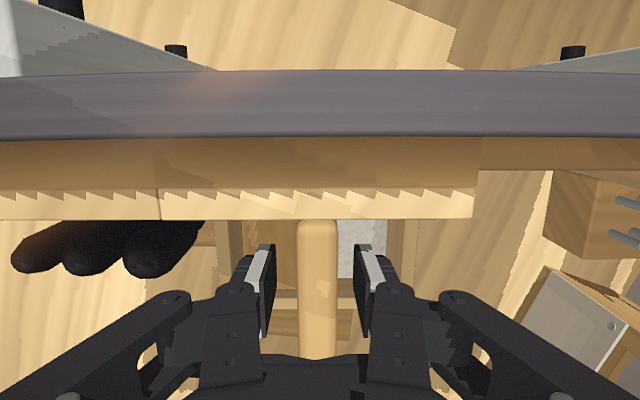

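The caddy hangs in line with the rack's back, the seam at column ≈160 is closed and both fingers are free. Retreating upward.

play_rows:
  deltas: [0,0,-8,0,0,0,0.4,0,0,-25,0,0,0,0.4,0,0,-55,0,0,0,0.4,0,0,-90,0,0,0,0.4,-20,0,-130,0,0,0,0.4,-40,0,-150,0,0,0,0.4,-40,0,-150,0,0,0,0.4,-40,0,-150,0,0,0,0.4]

```text
clock: 20.38
eef_pos: [513.4, 230.4, 400.5]
tool_rot: [-3.141, 0.0, 1.918]
force: [0.6, -0.1, -1.6]
width: 34.3
gripper_force: 0.0
```

```bash
python3 -c "
from h import *
st()
snap('wrist','w7.png')
"
```

```text
n 39.9 e 561.3 z 400.5 F n,e,z [-0.3  0.5 -1.6] [-3.1413e+00  5.0000e-04  1.9176e+00] [0.01 0.04 0.02] 20.375
```

View pics/w7.png

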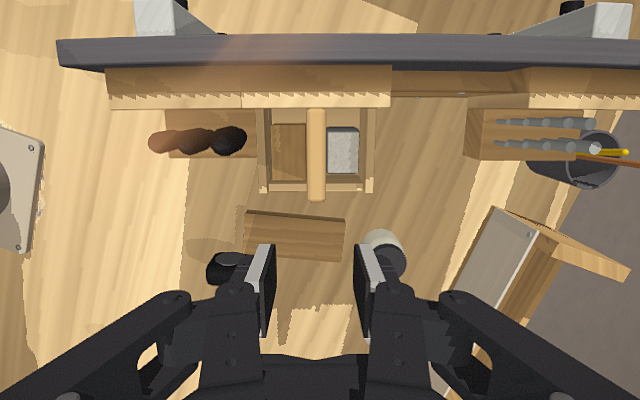

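The caddy hangs square and level with the rack, and the seam at column ≈241 is closed. Handing in.

```bash
python3 -c "
from cell import *
print(finish_job())"
```

```text
the job is handed in; nothing more can be done
None
```

The caddy hangs on the upper cleat, butted against the screwdriver rack. It was tugged down with about 11 N by the wrist sensor, then released, and the job is handed in at about 20 s on the robot's clock, with no verdict returned.

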